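# Stand the bored block on end and hold the probe in its bore

## Task

Stand the flat aluminium block upright on one of its small ends near the middle of the dark steel measuring plate, so that its bore runs straight up and down, and let go of it (do not let it drop). Then take the steel probe out of its stand by the thick grip and lower its thin stem from above into the bore, without the probe touching the block, until about 55 mm of the stem is inside. Finish while holding it there in the gripper, still, upright and centred in the bore, with the block standing free; leave the other things on the bench alone.

Things in the scene. Friction and masses are not known exactly. Their poses are not given: they have to be found in the camera images.
- block: flat loose aluminium block, 84 mm long (own z) x 54 wide (own y) x 30 thick (own x), about 0.27 kg. A round 18 mm bore runs lengthwise through its middle, open on both small ends; flush black screw heads dot its broad faces. Origin at its centre, on the bore axis. It starts lying on a broad face on the bench (own z and y level); either small end may be the lower one when it stands
- plate_top (a point): centre of the top face of the dark steel measuring plate, 140 x 140 mm and 12 mm thick, fixed flat on the bench; this point is 12 mm above the bench, its z axis up, its x and y axes along the plate's edges
- probe: loose steel probe, about 0.14 kg: a round grip 22 mm in diameter, 50 mm long, and below it on the same axis a round stem 8 mm in diameter, 80 mm long. Origin at the shoulder (underside of the grip), own z up along the axis: grip at z 0 to 50 mm, stem at -80 to 0. It starts upright in the stand, its shoulder resting on the stand's top, the whole grip exposed
- probe_tip (a point): lower end of the probe's stem, on its axis, 80 mm below the probe's origin
- stand: fixed aluminium post that holds the probe: 44 x 44 mm column, its top 90 mm above the bench, on a dark square foot of 90 x 90 x 8 mm; a vertical hole of 14 mm diameter and 82 mm depth in the column's top takes the stem loosely. Origin on the bench under the column's centre, z up
- bush: bystander: loose turned steel flanged bush, flange 60 mm in diameter, 42 mm tall; origin at the centre of its underside
- carton: bystander: small open cardboard parts box, 100 x 80 x 50 mm; origin at the centre of its underside
- driver: bystander: black-handled screwdriver lying on the bench along its own x axis, about 200 mm long; origin in the middle of its underside
- bar: bystander: plain aluminium bar lying on the bench, 120 x 25 x 12 mm; origin at the centre of its underside
Not all that is in view belongs to the job. What is shaped like the block but brown is not meant.

How it is judged:
By the outcome, as a careful person would: the job done as asked, in the order asked, and still so for the second after the job is handed in, while the arm keeps its last pose, push and grip.
It also fails if it takes over 72 s, if anything falls off the work surface, if the arm or the gripper's body presses on something with over 40 N, if the wrist force passes 120 N, or if a joint passes its speed limit or range.

## Robot

A 6-joint arm with a two-finger parallel gripper is mounted at the origin on the work surface. World frame = base frame: x ahead of the robot, y to its left, z up, the work surface at z = 0. Lengths are in m, angles in rad, forces in N, time in s.
With the tool pointing down it reaches from about 0.375 to 0.975 m from the base axis. Payload 3.8 kg.
Tool frame: the origin (TCP) lies midway between the tips of the shut fingers; the grasp point (between the pads) lies 19 mm behind it; z points along the fingers, y is the line along which they close (so a half turn about z gives the same grasp; the last joint's range is limited). The gripper opens to 85 mm and grips with 20 to 120 N. Pads are 22 mm wide; open, the fingers measure 114 mm over their backs; the gripper's body (76 mm by 85 mm) begins 54 mm behind the grasp point. The pads swing forward as they close: fully open they stand 13 mm farther back than shut.
Start: joints at [1.269, 0.264, 1.604, -0, 1.274, -0.037], TCP at [0.177, 0.651, 0.231] pointing down, gripper open.
Joint ranges: [-2.63, 2.63], [-0.94, 2.18], [0.31, 2.57], [-1.31, 4.45], [0, 2.66], [-2.55, 2.55]. Speed limits (rad/s): [2.57, 2.57, 3.14, 3.14, 3.14, 3.14].

## Interface

Orientations are given as a rotation vector (axis times angle).
In Python, from workcell import status, read_camera, workorder, masks_of gives the robot as it stands.
- The arm moves only by the tool drive_tool, never from a script. Its argument "rows" is a list of rows, each a list of 7 numbers: the turn, a rotation vector about the tool's x, y, z in degrees, then the shift along the tool's x, y, z in m, then the opening, from 0 (shut) to 1 (fully open). In form: [[ax, ay, az, tx, ty, tz, claw], ...]. A call has 1 to 8 rows; each row shifts and turns the commanded pose from where the row before left it, along the tool's axes as they then stand; what a row does not reach is not made up. A row lasts 1/12 s, in which the tool goes at most 41.7 mm and 7.16 degrees, less where a joint would pass 70% of its speed; a pose out of reach is approached as far as the arm can. A call is refused whole if a number of a shift passes 0.0417 or a number of a turn 7.16, either way. A call with a gripper value outside its range is refused whole. The fingers move at their own pace and stop on an object; "force" is the grip in N (left out, the last holds). Time passes only in rows, so rows that do not move let the fingers close. It gives the time, the measured TCP pose, the force, the opening and the grip force at its end, in the units of the state.
- status.read_state(): the state, without advancing time (a new reading comes with each control period).
- read_camera(name): name is "side" or "top" or "wrist"; returns a dict with "color" (420x560x3 uint8, red, green, blue), "intrinsics" (3x3 intrinsics, pixels), "world_from_camera" (4x4, takes a point from camera to world coordinates); the wrist camera has in their place "mount" (4x4, takes a point from camera to tool coordinates, whose origin is the TCP and whose axes are the flange's). Camera axes: x right, y up, looking along -z (the intrinsics and any distortion apply to the point x, -y, -z); pixel columns grow to the right and rows downward; lengths in m; the calibration is good to about 2 mm. A picture is of the moment at which its call begins: read the wrist's pose just before it. There is no depth.
- workorder.finish_job(): hands the job in; it is judged then, once.
Trained networks look in a picture, given as the dict that the camera call returned (one of the last four; its "shot" number tells which), for a name from the list of things; names that differ only in an ending like _2 or _b are one class to them, and where a whole thing is asked for, a point or a joint stands for the part that bears it (a point fixed in the world has none). Each returns a list of dicts, best first, with "score" (0 to 1); they miss things now and then, are a little off and sometimes report something else, mostly with a low value. They report only what shows in the picture. A call takes as long as a camera call. They do not tell look-alikes from the thing itself.
- masks_of(picture, name): "mask" (420x560 bool, what is visible of it) and "bbox" ([left, top, right, bottom] in pixels, round what is visible of it).
The state is a dict: "time": time; "q": joint angles; "joint_vel": joint speeds; "joint_torque": joint torques, N m; "tool_pos": TCP position; "tcp_rot": TCP orientation; "wrist_force": force on the tool from outside, world axes, zero at the start; "torque": the same for the moment, N m; "width": opening from 0.0 (shut) to 1.0 (fully open); "grip_force": force on a finger pad.
Only numpy, scipy, OpenCV 4.12 (cv2) and the standard library are available. Lean on these libraries where they do the work, as an engineer would, in place of code of your own. Each camera call takes 0.05 s, during which the arm holds its last target. There are 200 camera calls.

## Working session

There is one attempt and no reset: what is moved stays moved. The work goes in short steps, Python scripts to look and compute and a tool call to move; the robot and the scene stay as the last step left them, time stands still between calls to the robot, and variables do not carry over. Pictures are saved under pics/ and viewed, at most 10 in all, crops included, and the job is handed in when it is done.

Besides the shell and the picture viewer there is one more tool, called after "Emit:" as name(argument=value, ...) on one line, values as JSON. drive_tool: Moves the arm, as the interface text tells. Its arguments: {"type":"object","properties":{"rows":{"type":"array"},"force":{"type":"number"}},"required":["rows"]}

```bash
ls; mkdir -p pics
cat > h.py <<'E'
import numpy as np, cv2
from scipy.spatial.transform import Rotation as R
from workcell import status, read_camera, workorder, masks_of
def cam(name):
    s=status.read_state(); p=read_camera(name); T=p.get("world_from_camera")
    if T is None:
        W=np.eye(4); W[:3,:3]=R.from_rotvec(s["tcp_rot"]).as_matrix(); W[:3,3]=s["tool_pos"]; T=W@np.array(p["mount"])
    p["T"]=np.array(T); p["K"]=np.array(p["intrinsics"]); return p
def ray(p,uv):
    K,T=p["K"],p["T"]; d=np.array([(uv[0]-K[0,2])/K[0,0],-(uv[1]-K[1,2])/K[1,1],-1.]); return T[:3,3],T[:3,:3]@d
def at(p,uv,z):
    o,d=ray(p,uv); return o+d*(z-o[2])/d[2]
def proj(p,X):
    c=np.linalg.inv(p["T"])@np.r_[X,1]; K=p["K"]; return np.array([K[0,0]*c[0]/-c[2]+K[0,2],K[1,1]*-c[1]/-c[2]+K[1,2]])
def save(p,f): cv2.imwrite("pics/"+f,p["color"][...,::-1])
E
python3 - <<'E'
from h import *
print({k:np.round(v,3).tolist() for k,v in status.read_state().items()})
for n in("top","side"):
    p=cam(n); save(p,n+"0.png"); print(n,{k:(v if not isinstance(v,np.ndarray) else v.shape) for k,v in p.items() if k not in("color","intrinsics","T","K","world_from_camera")},p["K"].tolist(),p["T"].round(3).tolist())
    for o in("block","plate_top","probe","stand","bush","carton","driver","bar"):
        for m in masks_of(p,o)[:2]:
            c=cv2.minAreaRect(np.argwhere(m["mask"])[:,::-1].astype(np.float32))
            print(o,round(m["score"],2),m["bbox"],[np.round(x,1).tolist() for x in c],m["mask"].sum(), at(p,c[0],0.015).round(3))
E
```

```text
pics
{'time': 0.0, 'q': [1.269, 0.265, 1.605, -0.0, 1.274, -0.037], 'joint_vel': [-0.0, 0.0, 0.0, -0.0, 0.001, -0.001], 'joint_torque': [0.001, -51.511, -36.731, -0.0, 0.013, 0.0], 'tool_pos': [0.176, 0.651, 0.23], 'tcp_rot': [-0.415, -3.114, 0.004], 'wrist_force': [-0.275, 0.21, 0.086], 'torque': [-0.022, 0.026, 0.002], 'grip_force': 0.0, 'width': 0.997}
top {'shot': 1} [[387.71103725584413, 0.0, 283.00581050366486], [0.0, 387.71103725584413, 212.134573073206], [0.0, 0.0, 1.0]] [[0.028, 0.985, -0.171, 0.342], [-1.0, 0.029, 0.005, -0.007], [0.01, 0.171, 0.985, 1.474], [0.0, 0.0, 0.0, 1.0]]
block 0.92 [194.5, 257.8, 218.8, 277.9] [[205.1, 267.0], [22.6, 15.5], 38.7] 335 [0.38  0.27  0.015]
block 0.73 [154.5, 225.9, 181.1, 246.0] [[166.8, 234.3], [15.6, 23.3], 45.0] 379 [0.498 0.422 0.015]
plate_top 0.83 [260.2, 215.1, 299.9, 250.7] [[280.0, 233.1], [38.2, 37.8], 86.1] 1400 [ 0.515 -0.004  0.015]
probe 0.56 [361.3, 212.3, 370.9, 220.5] [[365.0, 216.0], [8.0, 8.0], 90.0] 67 [ 0.59  -0.327  0.015]
stand 0.94 [343.0, 205.7, 369.6, 233.7] [[358.5, 220.0], [24.0, 23.0], 90.0] 517 [ 0.574 -0
[... 1097 characters left out ...]
4.7, 282.2, 269.0] [[249.0, 245.5], [59.5, 39.4], 26.6] 1673 [ 0.505 -0.013  0.015]
probe 0.55 [350.6, 238.4, 357.2, 259.7] [[352.5, 248.0], [20.0, 11.0], 90.0] 196 [ 0.689 -0.229  0.015]
stand 0.61 [321.8, 250.2, 375.2, 303.1] [[353.0, 276.5], [43.8, 46.2], 30.0] 1402 [ 0.592 -0.3    0.015]
bush 0.46 [267.1, 178.8, 285.2, 197.7] [[275.2, 188.9], [17.0, 15.7], 63.4] 211 [0.782 0.15  0.015]
carton 0.58 [307.5, 196.5, 352.3, 232.5] [[329.6, 214.7], [31.3, 43.4], 63.4] 1108 [ 0.779 -0.08   0.015]
driver 0.68 [107.9, 173.3, 156.2, 195.5] [[130.6, 183.8], [8.2, 54.4], 71.6] 291 [0.476 0.537 0.015]
bar 0.7 [386.7, 340.0, 408.5, 385.0] [[396.4, 361.5], [13.3, 46.9], 19.2] 580 [ 0.434 -0.521  0.015]
```

Run:
```python
import cv2,numpy as np
a=cv2.imread("pics/top0.png")[140:300,110:440]; b=cv2.imread("pics/side0.png")[150:320,90:400]
a=cv2.resize(a,(620,300),interpolation=3); b=cv2.resize(b,(620,300),interpolation=3)
cv2.imwrite("pics/c0.png",np.vstack([a,b]))
```

```text
(no output)
```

View pics/c0.png

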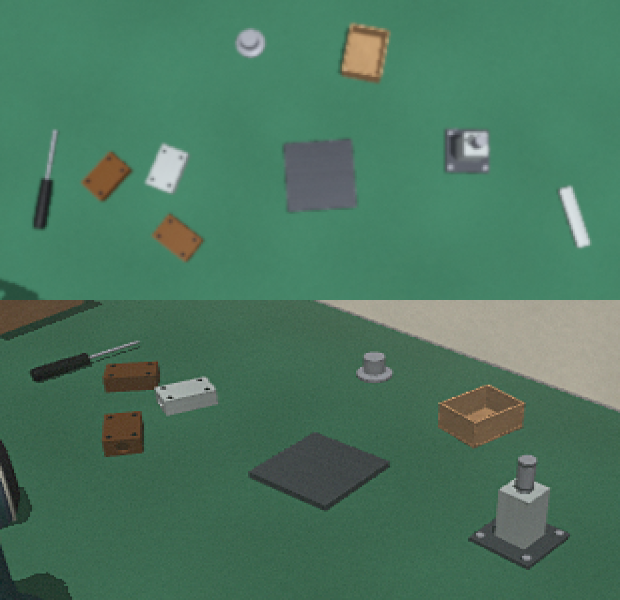

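Run:
```python
from h import *
s=status.read_state(); print("Rtool",R.from_rotvec(s["tcp_rot"]).as_matrix().round(3).tolist())
p=cam("top"); c=p["color"].astype(int); hsv=cv2.cvtColor(p["color"],cv2.COLOR_RGB2HSV)
print("masks",[(round(m["score"],2),m["bbox"]) for m in masks_of(p,"block")])
def rect(mask,z,name):
    n,l,st,ce=cv2.connectedComponentsWithStats(mask.astype(np.uint8))
    i=1+np.argmax(st[1:,4]); q=np.argwhere(l==i)[:,::-1]
    P=np.array([at(p,x,z)[:2] for x in q],np.float32); r=cv2.minAreaRect(P*1000); print(name,[np.round(v,1).tolist() for v in r],"mean",P.mean(0).round(4),len(q), "corners",cv2.boxPoints(r).round(0).tolist())
m=np.zeros(hsv.shape[:2],bool); m[215:247,184:214]=1
rect(m&(hsv[...,1]<70)&(hsv[...,2]>90),.030,"block")
m[:]=0; m[200:265,245:315]=1; rect(m&(hsv[...,1]<70),.012,"plate")
br=(hsv[...,0]<20)&(hsv[...,1]>100)
m[:]=0; m[220:252,150:186]=1; rect(m&br,.03,"brown1")
m[:]=0; m[250:284,185:225]=1; rect(m&br,.03,"brown2")
m[:]=0; m[200:240,340:376]=1; rect(m&(hsv[...,1]<70)&(hsv[...,2]>150),.09,"standtop")
m[:]=0; m[200:240,340:376]=1; rect(m&(hsv[...,1]<80),.008,"foot")
t=cam("side");
for pt in [(0.516,.30,.03),(0.52,0,.012)]: print(proj(t,pt).round(1))
```

```text
Rtool [[-0.965, 0.262, 0.0], [0.262, 0.965, 0.0], [-0.0, 0.0, -1.0]]
masks [(0.9, [192.8, 255.3, 220.1, 278.7]), (0.86, [153.8, 223.7, 179.2, 244.8]), (0.69, [194.2, 218.5, 206.7, 245.4])]
block [[517.9, 299.3], [63.5, 88.9], 70.6] mean [0.5176 0.2996] 400 corners [[465.0, 284.0], [549.0, 255.0], [570.0, 314.0], [487.0, 344.0]]
plate [[515.8, -4.0], [139.0, 140.1], 5.4] mean [ 0.5151 -0.004 ] 1341 corners [[440.0, 59.0], [453.0, -80.0], [592.0, -67.0], [578.0, 72.0]]
brown1 [[499.0, 419.6], [56.3, 82.9], 51.1] mean [0.4987 0.4199] 329 corners [[449.0, 424.0], [514.0, 372.0], [549.0, 415.0], [484.0, 468.0]]
brown2 [[382.0, 271.0], [84.3, 52.9], 54.2] mean [0.382  0.2712] 328 corners [[336.0, 252.0], [379.0, 221.0], [428.0, 290.0], [385.0, 321.0]]
standtop [[575.2, -303.5], [43.6, 49.0], 89.7] mean [ 0.5745 -0.3045] 154 corners [[551.0, -325.0], [600.0, -325.0], [600.0, -282.0], [551.0, -282.0]]
foot [[575.3, -303.4], [88.7, 90.6], 89.4] mean [ 0.5749 -0.3034] 554 corners [[529.0, -347.0], [620.0, -348.0], [621.0, -260.0], [530.0, -259.0]]
[182.2 199.8]
[249.6 242.1]
```

Emit:
drive_tool(rows=[[0, 0, 0, 0, 0, 0, 0.85], [0, 0, 0, 0, 0, 0, 0.85]])

```text
time: 1.22
tool_pos: [0.1766, 0.6515, 0.2313]
tcp_rot: [-0.415, -3.114, 0.0]
wrist_force: [-0.6, -0.2, -0.9]
width: 0.85
grip_force: 0.0
```

Emit:
drive_tool(rows=[[0, 0, 0, -0.03, -0.018, 0, 0.85], [0, 0, 0, -0.03, -0.018, 0, 0.85], [0, 0, 0, -0.03, -0.018, 0, 0.85], [0, 0, 0, -0.03, -0.018, 0, 0.85], [0, 0, 0, -0.03, -0.018, 0, 0.85], [0, 0, 0, -0.03, -0.018, 0, 0.85], [0, 0, 0, -0.03, -0.018, 0, 0.85]])

```text
time: 1.8
tool_pos: [0.3473, 0.4736, 0.2315]
tcp_rot: [0.414, 3.114, 0.001]
wrist_force: [1.0, -0.1, -0.0]
width: 0.849
grip_force: 0.0
```

Emit:
drive_tool(rows=[[0, 0, 0, -0.03, -0.018, 0, 0.85], [0, 0, 0, -0.03, -0.018, 0, 0.85], [0, 0, 0, -0.03, -0.018, 0, 0.85], [0, 0, 0, -0.03, -0.018, 0, 0.85], [0, 0, 0, -0.03, -0.018, 0, 0.85], [0, 0, 0, -0.03, -0.018, 0, 0.85], [0, 0, 0, -0.03, -0.018, 0, 0.85], [0, 0, 0, 0, 0, 0, 0.85]])

```text
time: 2.47
tool_pos: [0.52, 0.2939, 0.2315]
tcp_rot: [0.421, 3.11, -0.003]
wrist_force: [-0.2, 0.3, 0.2]
width: 0.85
grip_force: 0.0
```

Run:
```python
from h import *
s=status.read_state(); print({k:np.round(s[k],4).tolist() for k in("time","q","tool_pos","tcp_rot")})
p=cam("wrist"); save(p,"w1.png"); print(np.round(p["mount"],3).tolist(),p["K"].round(1).tolist())
print([(round(m["score"],2),m["bbox"]) for m in masks_of(p,"block")])
print(proj(p,(.518,.2995,.03)))
```

```text
{'time': 2.4667, 'q': [0.4746, 0.1172, 1.7766, -0.0033, 1.2462, -0.8258], 'tool_pos': [0.52, 0.2939, 0.2315], 'tcp_rot': [0.4214, 3.1101, -0.0027]}
[[0.001, 0.966, 0.257, 0.065], [1.0, -0.001, -0.001, -0.001], [-0.0, 0.257, -0.966, -0.143], [0.0, 0.0, 0.0, 1.0]] [[324.2, 0.0, 276.2], [0.0, 324.2, 208.0], [0.0, 0.0, 1.0]]
[(0.9, [256.4, 138.3, 311.2, 218.7]), (0.9, [345.5, 81.4, 439.4, 179.2]), (0.88, [173.4, 7.6, 270.8, 103.6])]
[281.24704072 180.54813916]
```

View pics/w1.png

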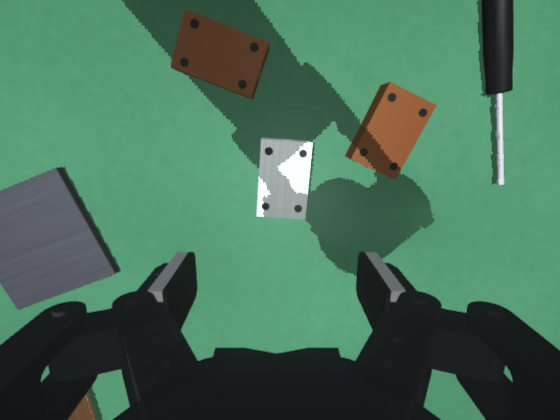

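```bash
cat >> h.py <<'E'
def wrect(p,name,k,z):
    ms=masks_of(p,name); m=ms[k]["mask"].astype(np.uint8)
    cs=max(cv2.findContours(m,0,cv2.CHAIN_APPROX_NONE)[0],key=cv2.contourArea)[:,0]
    P=np.array([at(p,x,z)[:2] for x in cs],np.float32)*1000
    return cv2.minAreaRect(P)
E
python3 - <<'E'
from h import *
p=cam("wrist"); s=status.read_state()
ms=masks_of(p,"block")
k=[i for i,m in enumerate(ms) if p["color"][m["mask"]].astype(int).std(1).mean()<12]; print(k)
hsv=cv2.cvtColor(p["color"],cv2.COLOR_RGB2HSV)
print("net",wrect(p,"block",k[0],.03) if k else None)
m=np.zeros(hsv.shape[:2],np.uint8); m[125:230,245:325]=1; m&=((hsv[...,1]<60)&(hsv[...,2]>80)).astype(np.uint8)
cs=max(cv2.findContours(m,0,cv2.CHAIN_APPROX_NONE)[0],key=cv2.contourArea)[:,0]
r=cv2.minAreaRect(np.array([at(p,x,.03)[:2] for x in cs],np.float32)*1000); print("col",r,cv2.boxPoints(r).tolist())
print(R.from_rotvec(s["tcp_rot"]).as_matrix().round(4).tolist(),s["tool_pos"])
E
```

```text
[1]
net ((517.8792724609375, 302.29876708984375), (54.200748443603516, 85.82537841796875), 70.39217376708984)
col ((517.3397827148438, 302.0173645019531), (55.129913330078125, 86.88604736328125), 70.6348648071289) [[467.21435546875, 290.41705322265625], [549.184814453125, 261.60675048828125], [567.4652099609375, 313.61767578125], [485.4947509765625, 342.427978515625]]
[[-0.9648, 0.2631, -0.0006], [0.2631, 0.9648, 0.0004], [0.0007, 0.0002, -1.0]] [0.51610998 0.29809562 0.23118495]
```

Emit:
drive_tool(rows=[[0, 0, 4.2, 0, 0, 0, 0.85], [0, -5, 0, 0, 0, 0, 0.85], [0, -5, 0, 0, 0, 0, 0.85], [0, -5, 0, 0, 0, 0, 0.85], [0, -5, 0, 0, 0, 0, 0.85], [0, -5, 0, 0, 0, 0, 0.85], [0, -5, 0, 0, 0, 0, 0.85], [0, 0, 0, 0, 0, 0, 0.85]])

```text
time: 3.38
tool_pos: [0.512, 0.2996, 0.2289]
tcp_rot: [0.433, 2.587, -0.12]
wrist_force: [-0.1, 0.5, -0.9]
width: 0.848
grip_force: 0.0
```

Emit:
drive_tool(rows=[[0, 0, 0, 0.011, 0.0005, 0.02, 0.85], [0, 0, 0, 0.011, 0.0005, 0.02, 0.85], [0, 0, 0, 0.011, 0.0005, 0.02, 0.85], [0, 0, 0, 0.011, 0.0005, 0.02, 0.85], [0, 0, 0, 0.011, 0.0005, 0.02, 0.85], [0, 0, 0, 0.011, 0.0005, 0.02, 0.85], [0, 0, 0, 0.011, 0, 0.02, 0.85], [0, 0, 0, 0.011, 0, 0.017, 0.85]])

```text
time: 4.05
tool_pos: [0.5192, 0.3009, 0.0503]
tcp_rot: [0.441, 2.587, -0.118]
wrist_force: [0.3, 0.0, -0.7]
width: 0.855
grip_force: 0.0
```

Emit:
drive_tool(rows=[[0, 0, 0, 0, 0, 0, 0.85], [0, 0, 0, 0, 0, 0, 0.85]])

```text
time: 4.22
tool_pos: [0.5185, 0.3, 0.0503]
tcp_rot: [0.44, 2.588, -0.122]
wrist_force: [0.0, -0.0, 1.0]
width: 0.85
grip_force: 0.0
```

```bash
cat >> h.py <<'E'
def st():
    s=status.read_state(); M=R.from_rotvec(s["tcp_rot"]).as_matrix(); print("t",s["time"],"q",np.round(s["q"],3).tolist(),"pos",np.round(s["tool_pos"],4).tolist(),"F",np.round(s["wrist_force"],1).tolist(),"w",s["width"],s["grip_force"]); print("x",M[:,0].round(4),"y",M[:,1].round(4),"z",M[:,2].round(4)); return s,M
def to(M,s,goal): print("to",np.round(goal,4),"->tool shift mm",(1000*M.T@(np.array(goal)-s["tool_pos"])).round(1))
E
python3 - <<'E'
from h import *
s,M=st(); to(M,s,(.519,.3005,.004)); p=cam("wrist"); save(p,"w2.png")
E
```

```text
t 4.2167 q [0.74, 0.206, 2.15, -0.776, 0.679, 0.097] pos [0.5185, 0.3, 0.0503] F [0.0, -0.0, 1.0] w 0.8500468480250668 0.0
x [-0.8186  0.286  -0.4981] y [ 0.3315  0.9435 -0.003 ] z [ 0.4691 -0.1676 -0.8671]
to [0.519  0.3005 0.004 ] ->tool shift mm [22.8  0.7 40.3]
```

View pics/w2.png

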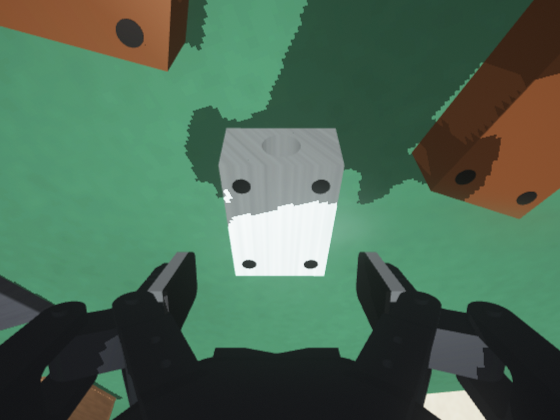

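Emit:
drive_tool(rows=[[0, 0, 0, 0.004, 0, 0.007, 0.85], [0, 0, 0, 0.004, 0.0005, 0.007, 0.85], [0, 0, 0, 0.004, 0, 0.007, 0.85], [0, 0, 0, 0.004, 0, 0.007, 0.85], [0, 0, 0, 0.003, 0, 0.006, 0.85], [0, 0, 0, 0.0025, 0, 0.004, 0.85], [0, 0, 0, 0.0013, 0, 0.0023, 0.85], [0, 0, 0, 0, 0, 0, 0.85]])

```text
time: 4.93
tool_pos: [0.5193, 0.3002, 0.0039]
tcp_rot: [0.441, 2.587, -0.12]
wrist_force: [-0.0, 0.1, -0.4]
width: 0.851
grip_force: 0.0
```

Emit:
drive_tool(rows=[[0, 0, 0, 0, 0, 0, 0.6], [0, 0, 0, 0, 0, 0, 0.55], [0, 0, 0, 0, 0, 0, 0.5], [0, 0, 0, 0, 0, 0, 0.5], [0, 0, 0, 0, 0, 0, 0.5], [0, 0, 0, 0, 0, 0, 0.5]], force=40)

```text
time: 5.43
tool_pos: [0.52, 0.3011, 0.0054]
tcp_rot: [0.441, 2.585, -0.117]
wrist_force: [-1.1, 1.7, 0.0]
width: 0.624
grip_force: 43.9
```

Run:
```python
from h import *
s,M=st(); p=cam("wrist"); save(p,"w3.png"); print(s["torque"])
```

```text
t 5.4333 q [0.74, 0.285, 2.164, -0.872, 0.613, 0.217] pos [0.52, 0.3011, 0.0054] F [-1.1, 1.7, 0.0] w 0.6235949562365045 43.85980753817421
x [-0.8168  0.2875 -0.5003] y [3.315e-01 9.434e-01 9.000e-04] z [ 0.4722 -0.1651 -0.8659]
[0.12946371 0.32307894 0.00975159]
```

View pics/w3.png

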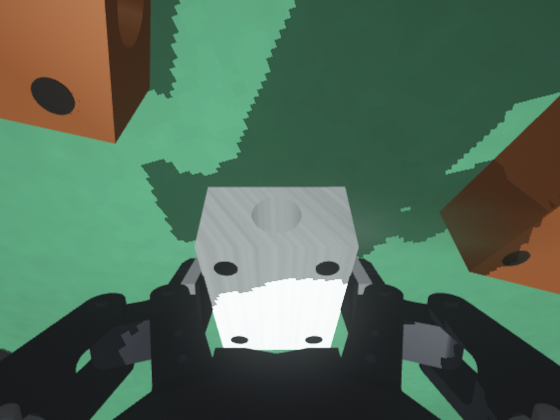

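Emit:
drive_tool(rows=[[0, 0, 0, 0, 0, 0, 0.5], [0, 0, 0, -0.002, 0, -0.0035, 0.5], [0, 0, 0, -0.005, 0, -0.009, 0.5], [0, 0, 0, -0.01, 0, -0.0173, 0.5], [0, 0, 0, -0.01, 0, -0.0173, 0.5], [0, 0, 0, -0.01, 0, -0.0173, 0.5], [0, 0, 0, -0.01, 0, -0.0173, 0.5], [0, 0, 0, -0.01, 0, -0.0173, 0.5]], force=60)

```text
time: 6.15
tool_pos: [0.5186, 0.2998, 0.1191]
tcp_rot: [0.442, 2.587, -0.121]
wrist_force: [-0.3, 0.5, -3.6]
width: 0.615
grip_force: 63.5
```

Emit:
drive_tool(rows=[[0, 0, 0, -0.01, 0, -0.0173, 0.5], [0, 0, 0, -0.01, 0, -0.0173, 0.5], [-2.4, 0, -4.2, 0, 0, 0, 0.5], [-2.4, 0, -4.2, 0, 0, 0, 0.5], [-2.4, 0, -4.2, 0, 0, 0, 0.5], [-2.4, 0, -4.2, 0, 0, 0, 0.5], [0, 0, 0, 0, -0.02, 0, 0.5], [0, 0, 0, 0, -0.03, 0, 0.5]])

```text
time: 6.82
tool_pos: [0.5189, 0.2508, 0.1587]
tcp_rot: [-0.003, 2.619, -0.002]
wrist_force: [0.7, -0.2, -2.6]
width: 0.622
grip_force: 63.7
```

Run:
```python
from h import *
s,M=st(); to(M,s,(.55,-.004,.20)); p=cam("wrist"); save(p,"w4.png"); print(s["torque"])
```

```text
t 6.8167 q [0.57, -0.104, 2.233, -0.484, 0.618, -0.661] pos [0.5189, 0.2508, 0.1587] F [0.7, -0.2, -2.6] w 0.6224455652425034 63.702984578412725
x [-0.8667 -0.0023 -0.4988] y [-0.0016  1.     -0.0018] z [ 4.988e-01 -7.000e-04 -8.667e-01]
to [ 0.55  -0.004  0.2  ] ->tool shift mm [ -46.9 -254.9  -20.1]
[-0.09093685  0.41142133 -0.01275727]
```

View pics/w4.png

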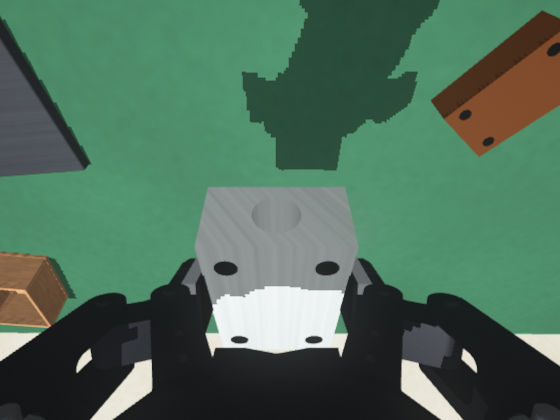

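Emit:
drive_tool(rows=[[0, 0, 0, -0.006, -0.032, -0.003, 0.5], [0, 0, 0, -0.006, -0.032, -0.003, 0.5], [0, 0, 0, -0.006, -0.032, -0.003, 0.5], [0, 0, 0, -0.006, -0.032, -0.003, 0.5], [0, 0, 0, -0.006, -0.032, -0.003, 0.5], [0, 0, 0, -0.006, -0.032, -0.003, 0.5], [0, 0, 0, -0.006, -0.032, -0.003, 0.5], [0, 0, 0, -0.005, -0.031, 0, 0.5]])

```text
time: 7.53
tool_pos: [0.5486, -0.0057, 0.2012]
tcp_rot: [-0.0, 2.62, -0.002]
wrist_force: [0.7, 0.1, -2.1]
width: 0.62
grip_force: 64.7
```

Emit:
drive_tool(rows=[[0, 5, 0, 0, 0, 0, 0.5], [0, 5, 0, 0, 0, 0, 0.5], [0, 5, 0, 0, 0, 0, 0.5], [0, 5, 0, 0, 0, 0, 0.5], [0, 5, 0, 0, 0, 0, 0.5], [0, 5, 0, 0, 0, 0, 0.5], [0, 5, 0, 0, 0, 0, 0.5], [0, 5, 0, 0, 0, 0, 0.5]])

```text
time: 8.2
tool_pos: [0.5493, -0.0043, 0.2013]
tcp_rot: [-0.001, -2.962, 0.002]
wrist_force: [-0.5, 0.9, -2.5]
width: 0.621
grip_force: 64.7
```

Emit:
drive_tool(rows=[[0, 5, 0, 0, 0, 0, 0.5], [0, 5, 0, 0, 0, 0, 0.5], [0, 5, 0, 0, 0, 0, 0.5], [0, 5, 0, 0, 0, 0, 0.5], [0, 5, 0, 0, 0, 0, 0.5], [0, 5, 0, 0, 0, 0, 0.5], [0, 5, 0, 0, 0, 0, 0.5], [0, 5, 0, 0, 0, 0, 0.5]])

```text
time: 8.87
tool_pos: [0.5501, -0.0043, 0.2009]
tcp_rot: [-0.001, -2.265, 0.002]
wrist_force: [0.3, -1.0, -2.2]
width: 0.619
grip_force: 64.8
```

Emit:
drive_tool(rows=[[0, 5, 0, 0, 0, 0, 0.5], [0, 5, 0, 0, 0, 0, 0.5], [0, 0, 0, 0, 0, 0, 0.5], [0, 0, 0, 0, 0, 0, 0.5], [0, 0, 0, 0, 0, 0, 0.5]])

```text
time: 9.28
tool_pos: [0.5498, -0.0042, 0.2012]
tcp_rot: [-0.001, -2.096, 0.001]
wrist_force: [-0.5, 0.2, -2.5]
width: 0.623
grip_force: 64.9
```

Run:
```python
from h import *
s,M=st(); to(M,s,(.506,-.004,.0517)); p=cam("wrist"); save(p,"w5.png"); print(s["torque"])
```

```text
t 9.2833 q [-0.034, 0.739, 1.297, -0.036, 2.152, -1.606] pos [0.5498, -0.0042, 0.2012] F [-0.5, 0.2, -2.5] w 0.62288261733214 64.88450984208612
x [-0.5011  0.0014  0.8654] y [ 4.0e-04  1.0e+00 -1.4e-03] z [-8.654e-01 -4.000e-04 -5.011e-01]
to [ 0.506  -0.004   0.0517] ->tool shift mm [-107.4    0.4  112.8]
[ 0.02426536 -0.7408419   0.00121765]
```

Emit:
drive_tool(rows=[[0, 0, 0, -0.0138, 0, 0.0164, 0.5], [0, 0, 0, -0.0138, 0, 0.0164, 0.5], [0, 0, 0, -0.0138, 0, 0.0164, 0.5], [0, 0, 0, -0.0138, 0, 0.0164, 0.5], [0, 0, 0, -0.0138, 0, 0.0164, 0.5], [0, 0, 0, -0.0138, 0, 0.0164, 0.5], [0, 0, 0, 0, 0, 0, 0.5], [0, 0, 0, 0, 0, 0, 0.5]])

```text
time: 10.0
tool_pos: [0.5056, -0.0043, 0.0817]
tcp_rot: [-0.001, -2.095, 0.001]
wrist_force: [0.4, -0.0, -1.5]
width: 0.623
grip_force: 64.9
```

Run:
```python
from h import *
s,M=st(); to(M,s,(.506,-.004,.0537)); p=cam("side"); save(p,"s1.png")
C=np.array(s["tool_pos"])+M@np.array([-.0028,0,-.0095]); print("C",C,[proj(p,C+M@(np.array([.866,0,-.5])*.042*k)).round(1) for k in(-1,0,1)])
cv2.imwrite("pics/s1c.png",cv2.resize(cv2.imread("pics/s1.png")[130:300,150:380],None,fx=3,fy=3,interpolation=3))
```

```text
t 10.0 q [-0.036, 0.794, 1.452, -0.034, 1.942, -1.6] pos [0.5056, -0.0043, 0.0817] F [0.4, -0.0, -1.5] w 0.623290790425311 64.88666675635614
x [-0.5002  0.0015  0.8659] y [ 4.0e-04  1.0e+00 -1.5e-03] z [-8.659e-01 -4.000e-04 -5.002e-01]
to [ 0.506  -0.004   0.0537] ->tool shift mm [-24.5   0.4  13.6]
C [ 0.51518129 -0.00433871  0.08405031] [array([249. , 234.7]), array([248.3, 222. ]), array([247.7, 208.8])]
```

View pics/s1c.png

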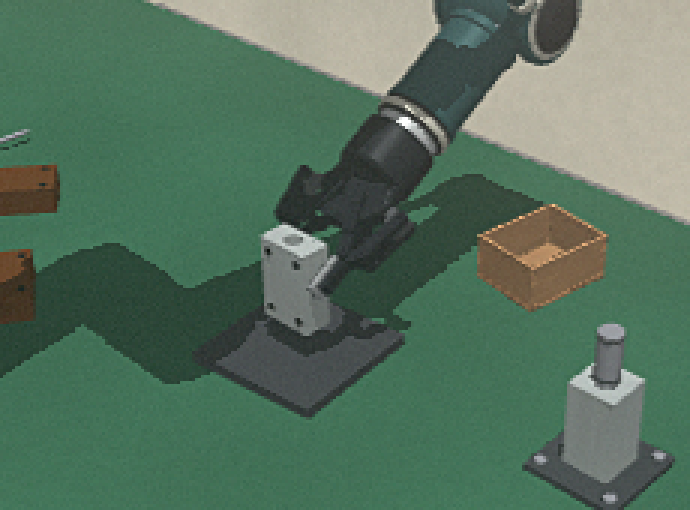

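Emit:
drive_tool(rows=[[0, 0, 0, -0.0043, 0, 0.0025, 0.5], [0, 0, 0, -0.0043, 0, 0.0025, 0.5], [0, 0, 0, -0.0043, 0, 0.0025, 0.5], [0, 0, 0, -0.0043, 0, 0.0025, 0.5], [0, 0, 0, -0.0043, 0, 0.0025, 0.5], [0, 0, 0, -0.0017, 0, 0.001, 0.5], [0, 0, 0, 0, 0, 0, 0.5], [0, 0, 0, 0, 0, 0, 0.5]])

```text
time: 10.72
tool_pos: [0.5057, -0.0044, 0.0533]
tcp_rot: [-0.001, -2.094, 0.001]
wrist_force: [-0.0, 0.6, -2.7]
width: 0.62
grip_force: 65.1
```

Emit:
drive_tool(rows=[[0, 0, 0, -0.0009, 0, 0.0005, 0.5], [0, 0, 0, 0, 0, 0, 0.5], [0, 0, 0, 0, 0, 0, 0.5]])

```text
time: 10.97
tool_pos: [0.5059, -0.0044, 0.0527]
tcp_rot: [-0.001, -2.094, 0.001]
wrist_force: [-0.2, 0.2, -2.3]
width: 0.624
grip_force: 65.1
```

Emit:
drive_tool(rows=[[0, 0, 0, -0.0009, 0, 0.0005, 0.5], [0, 0, 0, 0, 0, 0, 0.5], [0, 0, 0, 0, 0, 0, 0.5]])

```text
time: 11.22
tool_pos: [0.506, -0.0044, 0.0527]
tcp_rot: [-0.001, -2.094, 0.001]
wrist_force: [-0.1, -0.6, 4.9]
width: 0.621
grip_force: 65.3
```

Emit:
drive_tool(rows=[[0, 0, 0, 0, 0, 0, 0.62], [0, 0, 0, 0, 0, 0, 0.64], [0, 0, 0, 0, 0, 0, 0.68], [0, 0, 0, 0, 0, 0, 0.74], [0, 0, 0, 0, 0, 0, 0.8], [0, 0, 0, 0, 0, 0, 0.85], [0, 0, 0, 0, 0, 0, 0.85]], force=20)

```text
time: 11.8
tool_pos: [0.5058, -0.0044, 0.0513]
tcp_rot: [-0.001, -2.094, 0.001]
wrist_force: [-0.1, -0.3, 0.8]
width: 0.85
grip_force: 0.0
```

Run:
```python
from h import *
s,M=st(); p=cam("wrist"); save(p,"w6.png")
```

```text
t 11.8 q [-0.036, 0.833, 1.45, -0.034, 1.906, -1.598] pos [0.5058, -0.0044, 0.0513] F [-0.1, -0.3, 0.8] w 0.8504331398363301 0.0
x [-0.4996  0.0015  0.8662] y [ 4.0e-04  1.0e+00 -1.5e-03] z [-8.662e-01 -4.000e-04 -4.996e-01]
```

View pics/w6.png

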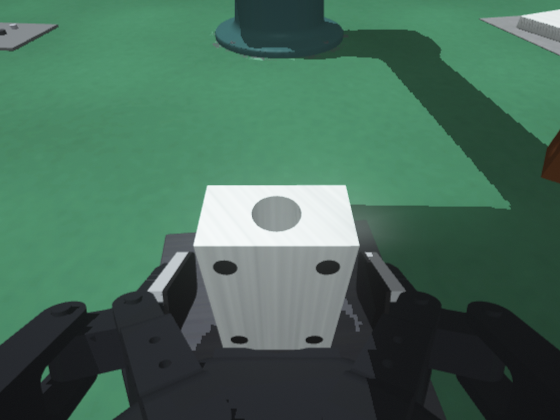

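Emit:
drive_tool(rows=[[0, 0, 0, 0, 0, -0.006, 0.85], [0, 0, 0, 0, 0, -0.012, 0.85], [0, 0, 0, 0, 0, -0.022, 0.85], [0, 0, 0, 0, 0, -0.03, 0.85], [0, 0, 0, 0, 0, -0.03, 0.85], [0, 0, 0, 0, 0, -0.03, 0.85], [0, 0, 0, 0.03, 0, -0.017, 0.85], [0, 0, 0, 0.03, 0, -0.017, 0.85]])

```text
time: 12.52
tool_pos: [0.6182, -0.0042, 0.1831]
tcp_rot: [-0.001, -2.089, 0.001]
wrist_force: [-0.4, -0.4, -0.2]
width: 0.852
grip_force: 0.0
```

Emit:
drive_tool(rows=[[0, 0, 0, 0.03, 0, -0.017, 0.85], [0, 0, 0, 0.03, 0, -0.017, 0.85], [0, -6, 0, 0, 0, 0, 0.85], [0, -6, 0, 0, 0, 0, 0.85], [0, -6, 0, 0, 0, 0, 0.85], [0, -6, 0, 0, 0, 0, 0.85], [0, -6, 0, 0, 0, 0, 0.85], [0, -6, 0, 0, 0, 0, 0.85]])

```text
time: 13.18
tool_pos: [0.6182, -0.0041, 0.2557]
tcp_rot: [-0.001, -2.729, 0.002]
wrist_force: [0.1, 0.2, 0.2]
width: 0.852
grip_force: 0.0
```

Emit:
drive_tool(rows=[[0, -6, 0, 0, 0, 0, 0.85], [0, -6, 0, 0, 0, 0, 0.85], [0, -6, 0, 0, 0, 0, 0.85], [0, -6, 0, 0, 0, 0, 0.85], [0, 0, 0, 0, 0, 0, 0.85], [0, 0, 0, 0, 0, 0, 0.85], [0, 0, 0, 0, 0, 0, 0.85]])

```text
time: 13.77
tool_pos: [0.618, -0.0042, 0.2552]
tcp_rot: [-0.001, -3.141, 0.002]
wrist_force: [-0.2, 0.1, 0.6]
width: 0.856
grip_force: 0.0
```

```bash
cat >> h.py <<'E'
def bore(p,guess,z=.096,rad=.009):
    """dark round hole in light top face near guess -> world centre"""
    u=proj(p,(*guess,z)); g=cv2.cvtColor(p["color"],cv2.COLOR_RGB2GRAY)
    px=np.linalg.norm(proj(p,(guess[0]+.013,guess[1],z))-u)
    yy,xx=np.mgrid[:g.shape[0],:g.shape[1]]; w=np.hypot(xx-u[0],yy-u[1])<px
    print("grey",np.percentile(g[w],[5,25,50,75,95]),"guess px",u.round(1))
    t,_=cv2.threshold(g[w].reshape(-1,1),0,255,cv2.THRESH_OTSU); b=(w&(g<=t)).astype(np.uint8)
    n,l,s,c=cv2.connectedComponentsWithStats(b); i=1+np.argmax(s[1:,4]); print("area",s[i,4],"px",c[i].round(1)); return at(p,c[i],z)
E
python3 - <<'E'
from h import *
s,M=st(); p=cam("wrist"); save(p,"w7.png")
C=(.5156,-.0044); print(bore(p,C))
for n in("top","side"):
    t=cam(n); save(t,n+"2.png"); print(n,bore(t,C))
a=cv2.resize(cv2.imread("pics/w7.png"),(400,300)); b=cv2.resize(cv2.imread("pics/side2.png")[130:300,150:380],(400,300),interpolation=3)
cv2.imwrite("pics/c2.png",np.hstack([a,b]))
E
```

```text
t 13.7667 q [-0.046, 0.144, 1.703, -0.002, 1.296, -1.616] pos [0.618, -0.0042, 0.2552] F [-0.2, 0.1, 0.6] w 0.856232234619124 0.0
x [-1.e+00  5.e-04  8.e-04] y [ 5.0e-04  1.0e+00 -1.5e-03] z [-8.0e-04 -1.5e-03 -1.0e+00]
grey [ 81. 128. 254. 255. 255.] guess px [276.6  77.9]
area 316 px [276.1  77.6]
[ 0.51532714 -0.00488692  0.096     ]
grey [ 94. 103. 161. 190. 203.] guess px [280.  230.2]
area 16 px [280.2 228.4]
top [ 0.52224179 -0.00477566  0.096     ]
grey [108.5 126.5 166.  187.5 194.5] guess px [248.3 218.2]
area 22 px [248.  218.6]
side [ 0.51362567 -0.00541551  0.096     ]
```

View pics/c2.png

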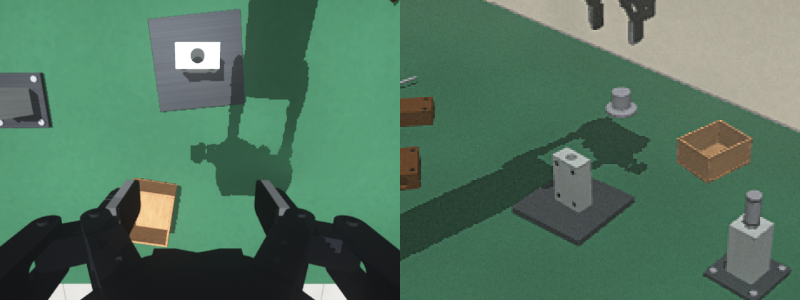

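Emit:
drive_tool(rows=[[0, 0, 0, 0, -0.036, 0, 0.6], [0, 0, 0, 0, -0.038, 0, 0.6], [0, 0, 0, 0, -0.038, 0, 0.6], [0, 0, 0, 0, -0.038, 0, 0.6], [0, 0, 0, 0, -0.038, 0, 0.6], [0, 0, 0, 0, -0.038, 0, 0.6], [0, 0, 0, 0, -0.038, 0, 0.6], [0, 0, 0, 0, -0.036, 0, 0.6]])

```text
time: 14.58
tool_pos: [0.6179, -0.3068, 0.2541]
tcp_rot: [-0.001, -3.14, 0.002]
wrist_force: [1.0, -0.3, 0.5]
width: 0.6
grip_force: 0.0
```

Emit:
drive_tool(rows=[[0, 0, 0, 0, 0, 0, 0.6], [0, 0, 0, 0, 0, 0, 0.6], [0, 0, 0, 0, 0, 0, 0.6]])

```text
time: 14.83
tool_pos: [0.6177, -0.3043, 0.2539]
tcp_rot: [-0.002, -3.14, -0.0]
wrist_force: [0.4, 0.4, -0.2]
width: 0.597
grip_force: 0.0
```

Run:
```python
from h import *
s,M=st(); p=cam("wrist"); save(p,"w8.png")
for n,z in(("probe",.14),("stand",.09)):
    for m in masks_of(p,n)[:2]: print(n,round(m["score"],2),m["bbox"],m["mask"].sum())
print("guess px top",proj(p,(.575,-.3035,.14)),"sh",proj(p,(.575,-.3035,.09)))
for X in((.597,-.3255,.09),(.597,-.2815,.09),(.553,-.2815,.09),(.553,-.3255,.09)): print(proj(p,X).round(0))
u=proj(p,(.575,-.3035,.12)).astype(int); print(u)
x0=max(u[0]-100,0);y0=max(u[1]-75,0)
cv2.imwrite("pics/w8c.png",cv2.resize(cv2.imread("pics/w8.png")[y0:y0+150,x0:x0+200],None,fx=4,fy=4,interpolation=3)); print(x0,y0)
```

```text
t 14.8333 q [-0.493, 0.278, 1.544, -0.001, 1.32, -2.063] pos [0.6177, -0.3043, 0.2539] F [0.4, 0.4, -0.2] w 0.5974918783316032 0.0
x [-1.      0.0012  0.0017] y [0.0012 1.     0.    ] z [-0.0017  0.     -1.    ]
probe 0.9 [264.7, 135.9, 293.1, 165.0] 679
stand 0.82 [239.0, 101.1, 320.1, 183.4] 5177
stand 0.7 [267.2, 136.5, 294.9, 165.3] 695
guess px top [277.52471878 151.78348967] sh [277.28386397 147.09466317]
[254. 171.]
[300. 171.]
[301. 123.]
[253. 123.]
[277 149]
177 74
```

View pics/w8c.png

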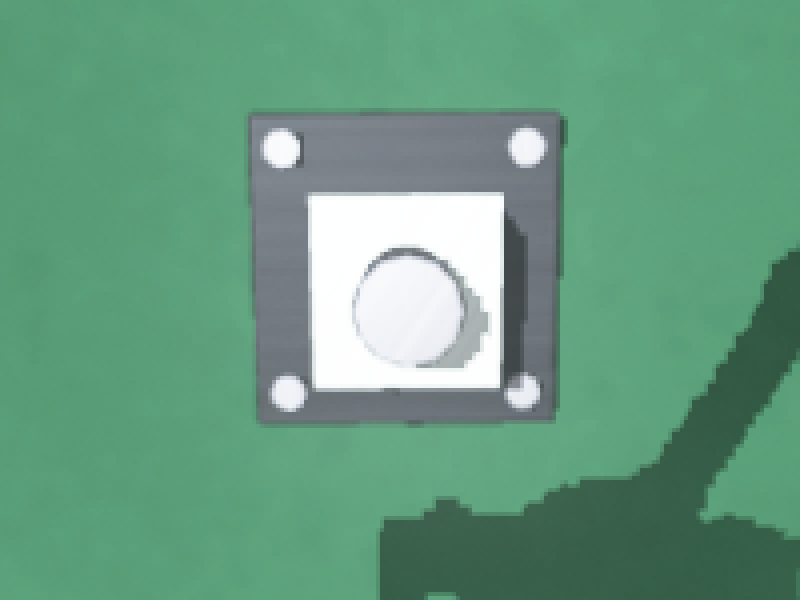

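Emit:
drive_tool(rows=[[0, 0, 0, 0.015, 0.0012, 0, 0.6], [0, 0, 0, 0.015, 0.0011, 0, 0.6], [0, 0, 0, 0.0127, 0, 0, 0.6], [0, 0, 0, 0, 0, 0.03, 0.6], [0, 0, 0, 0, 0, 0.03, 0.6], [0, 0, 0, 0, 0, 0.025, 0.6], [0, 0, 0, 0, 0, 0.01, 0.6], [0, 0, 0, 0, 0, 0, 0.6]])

```text
time: 15.65
tool_pos: [0.5726, -0.2995, 0.1564]
tcp_rot: [0.002, -3.136, -0.003]
wrist_force: [-0.8, 0.4, -0.1]
width: 0.604
grip_force: 0.0
```

Emit:
drive_tool(rows=[[0, 0, 0, 0, 0, 0, 0.6], [0, 0, 0, 0, 0, 0, 0.6]])

```text
time: 15.82
tool_pos: [0.576, -0.3021, 0.1621]
tcp_rot: [-0.001, 3.139, -0.005]
wrist_force: [0.4, -0.1, 0.9]
width: 0.603
grip_force: 0.0
```

Run:
```python
from h import *
s,M=st(); p=cam("wrist"); save(p,"w9.png"); print("predicted px",proj(p,(.575,-.302,.14)))
for m in masks_of(p,"probe")[:2]: print(round(m["score"],2),m["bbox"],m["mask"].sum())
to(M,s,(.575,-.302,.098)); print((R.from_matrix(M).inv()*R.from_rotvec([0,np.pi,0])).as_rotvec(degrees=True))
```

```text
t 15.8167 q [-0.521, 0.265, 1.734, -0.002, 1.139, -2.091] pos [0.576, -0.3021, 0.1621] F [0.4, -0.1, 0.9] w 0.6032562376954704 0.0
x [-1.0e+00 -4.0e-04 -2.6e-03] y [-4.0e-04  1.0e+00 -3.1e-03] z [ 0.0026 -0.0031 -1.    ]
predicted px [277.20923333 244.04825675]
0.79 [255.1, 203.3, 298.4, 263.8] 1899
to [ 0.575 -0.302  0.098] ->tool shift mm [ 1.2  0.3 64.1]
[-0.17728522  0.14978656  0.02393751]
```

Emit:
drive_tool(rows=[[0, 0, 0, 0, 0, 0.012, 0.6], [0, 0, 0, 0, 0, 0.014, 0.6], [0, 0, 0, 0, 0, 0.014, 0.6], [0, 0, 0, 0, 0, 0.012, 0.6], [0, 0, 0, 0, 0, 0.008, 0.6], [0, 0, 0, 0, 0, 0.002, 0.6], [0, 0, 0, 0, 0, 0, 0.6], [0, 0, 0, 0, 0, 0, 0.6]])

```text
time: 16.58
tool_pos: [0.5746, -0.3021, 0.0977]
tcp_rot: [-0.001, -3.141, 0.002]
wrist_force: [-0.0, 0.9, -0.7]
width: 0.595
grip_force: 0.0
```

Run:
```python
from h import *
s,M=st(); to(M,s,(.575,-.302,.098)); print((R.from_matrix(M).inv()*R.from_rotvec([0,np.pi,0])).as_rotvec(degrees=True))
p=cam("wrist"); save(p,"w10.png")
```

```text
t 16.5833 q [-0.522, 0.325, 1.785, -0.002, 1.032, -2.091] pos [0.5746, -0.3021, 0.0977] F [-0.0, 0.9, -0.7] w 0.5949519994106577 0.0
x [-1.e+00  4.e-04  4.e-04] y [ 4.0e-04  1.0e+00 -1.4e-03] z [-4.0e-04 -1.4e-03 -1.0e+00]
to [ 0.575 -0.302  0.098] ->tool shift mm [-0.4  0.1 -0.3]
[-0.07994052 -0.02313494 -0.02289474]
```

View pics/w10.png

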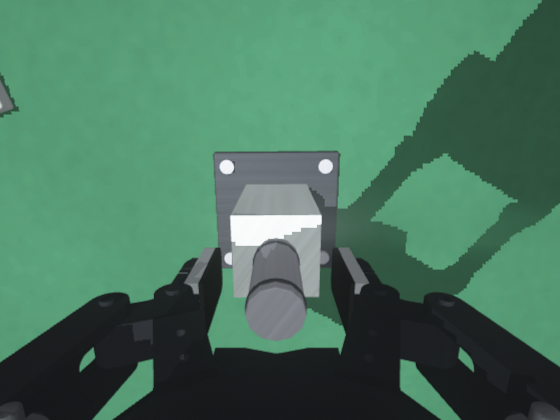

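Emit:
drive_tool(rows=[[0, 0, 0, 0, 0, 0, 0.45], [0, 0, 0, 0, 0, 0, 0.35], [0, 0, 0, 0, 0, 0, 0.25], [0, 0, 0, 0, 0, 0, 0.2], [0, 0, 0, 0, 0, 0, 0.2], [0, 0, 0, 0, 0, 0, 0.2], [0, 0, 0, 0, 0, 0, 0.2]], force=50)

```text
time: 17.22
tool_pos: [0.5751, -0.3024, 0.0989]
tcp_rot: [0.001, 3.141, -0.004]
wrist_force: [-0.7, -0.5, 5.4]
width: 0.244
grip_force: 48.8
```

Run:
```python
from h import *
s,M=st(); p=cam("wrist"); save(p,"w11.png")
print("pre-close top disc",0)
for m in masks_of(p,"probe")[:1]:
    k=m["mask"].astype(np.uint8); print(m["bbox"],k.sum())
    b=m["bbox"]; r=(b[2]-b[0])/2; c=((b[0]+b[2])/2,b[3]-r); print("disc centre px",c,at(p,c,.14))
```

```text
t 17.2167 q [-0.522, 0.323, 1.784, -0.002, 1.032, -2.091] pos [0.5751, -0.3024, 0.0989] F [-0.7, -0.5, 5.4] w 0.24352225617561174 48.77719044685364
x [-1.0e+00  3.0e-04 -1.1e-03] y [ 3.0e-04  1.0e+00 -2.3e-03] z [ 0.0011 -0.0023 -1.    ]
pre-close top disc 0
[245.2, 240.6, 309.4, 337.0] 4742
disc centre px (277.29999999999995, 304.9) [ 0.57230956 -0.30225116  0.14      ]
```

Emit:
drive_tool(rows=[[0, 0, 0, 0, 0, -0.004, 0.2], [0, 0, 0, 0, 0, -0.008, 0.2], [0, 0, 0, 0, 0, -0.01, 0.2], [0, 0, 0, 0, 0, -0.01, 0.2], [0, 0, 0, 0, 0, -0.01, 0.2], [0, 0, 0, 0, 0, -0.01, 0.2], [0, 0, 0, 0, 0, -0.01, 0.2], [0, 0, 0, 0, 0, -0.01, 0.2]])

```text
time: 17.98
tool_pos: [0.5747, -0.302, 0.1713]
tcp_rot: [0.001, 3.141, -0.003]
wrist_force: [0.2, -0.1, -1.2]
width: 0.245
grip_force: 48.9
```

Emit:
drive_tool(rows=[[0, 0, 0, 0, 0, -0.012, 0.2], [0, 0, 0, 0, 0, -0.012, 0.2], [0, 0, 0, 0, 0, -0.012, 0.2], [0, 0, 0, 0, 0, -0.012, 0.2], [0, 0, 0, 0, 0, -0.012, 0.2], [0, 0, 0, 0, 0, -0.008, 0.2], [0, 0, 0, 0, 0, 0, 0.2], [0, 0, 0, 0, 0, 0, 0.2]])

```text
time: 18.65
tool_pos: [0.5749, -0.302, 0.2387]
tcp_rot: [0.001, 3.141, -0.003]
wrist_force: [-0.1, 0.1, -1.7]
width: 0.246
grip_force: 48.9
```

Run:
```python
from h import *
s,M=st(); tcp=np.array(s["tool_pos"])
for n in("side","top","wrist"):
    p=cam(n); save(p,n+"12.png")
    # expected probe: axis through (tcp xy), tip at tcp-0.089
    for k in(-.089,-.009,.041): print(n,k,"pred px",proj(p,tcp+[0,0,k]).round(1))
    for m in masks_of(p,"probe")[:2]:
        q=np.argwhere(m["mask"])[:,::-1]; l=cv2.fitLine(q.astype(np.float32),2,0,.01,.01).ravel().round(3)
        rows=[(y,round(q[q[:,1]==y][:,0].mean(),1),(q[:,1]==y).sum()) for y in np.unique(q[:,1])[::4]]
        print(round(m["score"],2),m["bbox"],l.tolist()); print([tuple(map(float,r)) for r in rows] if n!="top" else"")
```

```text
t 18.65 q [-0.521, 0.211, 1.656, -0.001, 1.274, -2.091] pos [0.5749, -0.302, 0.2387] F [-0.1, 0.1, -1.7] w 0.24562378878939087 48.860490918159485
x [-1.e+00  4.e-04 -9.e-04] y [ 4.0e-04  1.0e+00 -2.1e-03] z [ 9.0e-04 -2.1e-03 -1.0e+00]
side -0.089 pred px [353.6 235.9]
side -0.009 pred px [356.4 206.9]
side 0.041 pred px [358.2 187.5]
0.5 [351.6, 187.1, 358.2, 238.9] [0.04100000113248825, -0.9990000128746033, 355.11199951171875, 208.13999938964844]
[(186.0, 356.5, 2.0), (190.0, 356.0, 7.0), (194.0, 355.5, 8.0), (198.0, 355.0, 7.0), (202.0, 355.0, 7.0), (206.0, 355.0, 7.0), (210.0, 355.5, 6.0), (214.0, 355.5, 4.0), (218.0, 355.0, 3.0), (222.0, 354.5, 4.0), (226.0, 354.5, 4.0), (230.0, 353.5, 4.0), (234.0, 354.0, 5.0)]
top -0.089 pred px [366.3 213.8]
top -0.009 pred px [371.7 209.7]
top 0.041 pred px [375.4 206.9]
wrist -0.089 pred px [275.9 214.9]
wrist -0.009 pred px [275.8 258.9]
wrist 0.041 pred px [275.7 317. ]
0.89 [247.3, 208.4, 306.5, 336.8] [0.004000000189989805, 1.0, 276.47198486328125, 285.7099914550781]
[(209.0, 277.0, 5.0), (213.0, 276.5, 10.0), (217.0, 276.5, 12.0), (221.0, 276.0, 11.0), (225.0, 276.0, 11.0), (229.0, 276.5, 12.0), (233.0, 276.0, 13.0), (237.0, 276.5, 14.0), (241.0, 276.5, 26.0), (245.0, 276.0, 35.0), (249.0, 276.5, 40.0), (253.0, 276.5, 44.0), (257.0, 276.5, 44.0), (261.0, 276.5, 44.0), (265.0, 276.5, 46.0), (269.0, 276.5, 46.0), (273.0, 276.5, 48.0), (277.0, 276.5, 50.0), (281.0, 277.0, 51.0), (285.0, 276.5, 52.0), (289.0, 277.0, 53.0), (293.0, 276.5, 56.0), (297.0, 276.5, 58.0), (301.0, 276.5, 58.0), (305.0, 276.0, 59.0), (309.0, 276.0, 61.0), (313.0, 276.0, 61.0), (317.0, 276.5, 58.0), (321.0, 276.5, 56.0), (325.0, 276.5, 52.0), (329.0, 276.5, 44.0), (333.0, 277.5, 34.0), (337.0, 277.0, 11.0)]
```

```bash
cat >> h.py <<'E'
from scipy.optimize import minimize
A=np.linspace(0,2*np.pi,40,endpoint=False)
def cyl(r,z0,z1): return np.array([[r*np.cos(a),r*np.sin(a),z] for z in(z0,z1) for a in A])
G,S=cyl(.011,0,.05),cyl(.004,-.08,0)
def projN(p,X):
    c=(X-p["T"][:3,3])@p["T"][:3,:3]; K=p["K"]; return np.c_[K[0,0]*c[:,0]/-c[:,2]+K[0,2],K[1,1]*c[:,1]/c[:,2]+K[1,2]]
def sil(p,o,tilt,f=4):
    Rm=R.from_rotvec([tilt[0],tilt[1],0]).as_matrix(); im=np.zeros((420*f,560*f),np.uint8)
    for c in(G,S): cv2.fillConvexPoly(im,cv2.convexHull(np.round((projN(p,c@Rm.T+o)+.5)*f).astype(np.int32)),255)
    return cv2.resize(im,(560,420),interpolation=cv2.INTER_AREA)/255.
def fit(ps,ms,o0,fixtilt=False):
    def cost(v):
        t=(0,0) if fixtilt else v[3:]*.01
        return sum(np.abs(sil(p,o0+v[:3]*.001,t)-m).sum()/m.sum() for p,m in zip(ps,ms))
    n=3 if fixtilt else 5
    r=minimize(cost,np.zeros(n),method="Nelder-Mead",options=dict(initial_simplex=np.vstack([np.zeros(n),2*np.eye(n)]),maxiter=250)); return r
E
python3 - <<'E'
from h import *
s,M=st(); tcp=np.array(s["tool_pos"]); p=cam("wrist"); m=masks_of(p,"probe")[0]["mask"]
o0=tcp+[0,0,-.009]
for f in(True,False): r=fit([p],[m],o0,f); print("mm world offset / tilt .01rad",r.x.round(2),r.fun)
E
```

```text
t 18.95 q [-0.521, 0.212, 1.657, -0.001, 1.274, -2.091] pos [0.5741, -0.3016, 0.2368] F [-0.3, -0.1, -0.7] w 0.24228740833506557 48.859076499938965
x [-1.0e+00  4.0e-04  1.8e-03] y [ 4.e-04  1.e+00 -6.e-04] z [-1.8e-03 -6.0e-04 -1.0e+00]
mm world offset / tilt .01rad [ 1.91 -0.24 -2.94] 0.02370008187552614
mm world offset / tilt .01rad [ 2.05 -0.18 -3.33  0.14  0.38] 0.02283058685148241
```

Emit:
drive_tool(rows=[[0, 0, 0, 0.003, 0.015, 0, 0.2], [0, 0, 0, 0.006, 0.031, 0, 0.2], [0, 0, 0, 0.007, 0.036, 0, 0.2], [0, 0, 0, 0.007, 0.036, 0, 0.2], [0, 0, 0, 0.007, 0.036, 0, 0.2], [0, 0, 0, 0.007, 0.036, 0, 0.2], [0, 0, 0, 0.007, 0.036, 0, 0.2], [0, 0, 0, 0.006, 0.031, 0, 0.2]])

```text
time: 19.72
tool_pos: [0.5233, -0.042, 0.2376]
tcp_rot: [-0.0, -3.141, 0.001]
wrist_force: [0.4, 0.6, -1.2]
width: 0.242
grip_force: 49.1
```

Emit:
drive_tool(rows=[[0, 0, 0, 0.005, 0.025, 0, 0.2], [0, 0, 0, 0.003, 0.012, 0, 0.2], [0, 0, 0, 0.001, 0.003, 0, 0.2], [0, 0, 0, 0, 0, 0, 0.2], [0, 0, 0, 0, 0, 0, 0.2], [0, 0, 0, 0, 0, 0, 0.2], [0, 0, 0, 0, 0, 0, 0.2], [0, 0, 0, 0, 0, 0, 0.2]])

```text
time: 20.38
tool_pos: [0.5159, -0.0058, 0.2373]
tcp_rot: [-0.003, -3.141, 0.003]
wrist_force: [-0.4, -0.3, -1.0]
width: 0.244
grip_force: 49.1
```

```bash
cat >> h.py <<'E'
def check(zsh=-.011):
    s,M=st(); tcp=np.array(s["tool_pos"]); o0=tcp+[.001,0,zsh]
    P={n:cam(n) for n in("wrist","side","top")}; mm={}
    for n in P:
        save(P[n],f"{n}_{s['time']:.1f}.png"); m=masks_of(P[n],"probe"); mm[n]=m
        print(n,[(round(x["score"],2),x["bbox"]) for x in m[:2]])
    r=fit([P["wrist"]],[mm["wrist"][0]["mask"]],o0); o=o0+r.x[:3]*.001; print("probe shoulder",o.round(4),"tilt",r.x[3:]*.01,r.fun)
    print("side pred tip/shoulder",proj(P["side"],o-[0,0,.08]).round(1),proj(P["side"],o).round(1))
    return s,M,P,mm,o
E
python3 - <<'E'
from h import *
s,M,P,mm,o=check()
p=P["wrist"]; m=mm["wrist"][0]["mask"]
print("bore pred px",proj(p,(.5154,-.0046,.096)), "tip", proj(p,o-[0,0,.08]))
# bore & top face corners predicted and gray profile
g=cv2.cvtColor(p["color"],cv2.COLOR_RGB2GRAY); u=proj(p,(.5154,-.0046,.096)).astype(int)
x=np.where(m,-1,g.astype(int)); print(x[u[1]-28:u[1]+14:2,u[0]-36:u[0]+38:2])
E
```

```text
t 20.3833 q [-0.058, -0.043, 1.931, -0.002, 1.253, -1.627] pos [0.5159, -0.0058, 0.2373] F [-0.4, -0.3, -1.0] w 0.24352652873679498 49.13328945636749
x [-1.e+00  2.e-03  5.e-04] y [ 0.002   1.     -0.0016] z [-5.0e-04 -1.6e-03 -1.0e+00]
wrist [(0.86, [247.2, 211.1, 307.4, 338.2])]
side [(0.53, [243.4, 155.6, 247.4, 202.8])]
top []
probe shoulder [ 0.5183 -0.0061  0.2248] tilt [ 0.00057003 -0.00206357] 0.024647293180220298
side pred tip/shoulder [248.7 202.5] [247.4 175.7]
bore pred px [278.1298014  196.42827469] tip [276.42849927 214.51556473]
[[126 126 127 127 128 126 148 157 134 109  92 115 156 156 157 157 162 162
  161 162 162 161 160 162 155 116 101 107 153 162 143 122 122 121 121 120
  117]
 [126 125 125 125 126 132 162 162 162 158 152 161 161 162 163 163 163 162
  163 162 162 162 161 162 162 163 161 162 162 163 155  90 107 119 119 119
  120]
 [125 125 125 125 126 150 164 164 163 163 162 163 163 164 164 164 164 164
  163 163 163 163 163 163 163 163 163 162 162 161 162 128  76 120 121 120
  120]
 [127 127 127 126 133 166 166 166 166 166 167 165 166 166 166 166 166 166
  167 166 1
[... 2005 characters left out ...]
 171 176 178 173 183 253 254 254 254 254 254 254 254 253 254 236  84  84
   83]
 [123 122 123 225 255 255 255 254 255 255 254 254 254 255 244 153 161 166
  172 176 178 162 165 188 254 254 254 254 254 254 254 253 253 220  85  84
   84]
 [122 123 122 220 255 255 255 254 254 255 255 254 254 254 254 242 161 167
  173 176 178 165 185 187 217 254 254 254 254 254 254 254 253 219  86  85
   85]
 [118 119 117 218 254 255 255 255 254 254 255 255 254 254 254 255 253 244
  234 243 245 185 185 183 188 245 246 254 254 252 244 244 243 184  86  85
   84]
 [115 115 116 207 254 254 255 254 254 254 254 255 254 254 254 254 250 209
  244 254 252 236 185 185 185 187 185 246 245 236 179 182 183 137  85  84
   84]]
```

Emit:
drive_tool(rows=[[0, 0, 0, 0.001, 0.0005, 0.004, 0.2], [0, 0, 0, 0.001, 0.0005, 0.008, 0.2], [0, 0, 0, 0, 0, 0.009, 0.2], [0, 0, 0, 0, 0, 0.009, 0.2], [0, 0, 0, 0, 0, 0.007, 0.2], [0, 0, 0, 0, 0, 0.003, 0.2], [0, 0, 0, 0, 0, 0, 0.2], [0, 0, 0, 0, 0, 0, 0.2]])

```text
time: 21.35
tool_pos: [0.5135, -0.0038, 0.1971]
tcp_rot: [-0.001, -3.141, 0.002]
wrist_force: [0.7, -0.1, -0.7]
width: 0.242
grip_force: 49.1
```

Emit:
drive_tool(rows=[[0, 0, 0, 0, 0, 0, 0.2], [0, 0, 0, 0, 0, 0, 0.2], [0, 0, 0, 0, 0, 0, 0.2]])

```text
time: 21.6
tool_pos: [0.5141, -0.0039, 0.1981]
tcp_rot: [0.001, 3.141, -0.002]
wrist_force: [-1.0, -0.2, -0.4]
width: 0.239
grip_force: 49.1
```

Run:
```python
from h import *
s,M,P,mm,o=check()
p=P["wrist"]; m=mm["wrist"][0]["mask"]
print("bore pred px",proj(p,(.5154,-.0046,.096)), "tip", proj(p,o-[0,0,.08]))
g=cv2.cvtColor(p["color"],cv2.COLOR_RGB2GRAY); u=proj(p,(.5154,-.0046,.096)).astype(int); print(u)
np.set_printoptions(linewidth=220)
x=np.where(m,-1,g.astype(int)); print(x[u[1]-16:u[1]+26:2,u[0]-20:u[0]+22:2])
p=P["side"]; g=cv2.cvtColor(p["color"],cv2.COLOR_RGB2GRAY).astype(int); u=proj(p,(.5154,-.0046,.096)).astype(int); print("side bore",proj(p,(.5154,-.0046,.096)),u)
print(g[u[1]-14:u[1]+12,u[0]-14:u[0]+16])
```

```text
t 21.6 q [-0.055, -0.018, 1.982, -0.002, 1.177, -1.625] pos [0.5141, -0.0039, 0.1981] F [-1.0, -0.2, -0.4] w 0.23852859883038652 49.133158922195435
x [-1.e+00  4.e-04 -9.e-04] y [ 4.0e-04  1.0e+00 -1.6e-03] z [ 9.0e-04 -1.6e-03 -1.0e+00]
wrist [(0.62, [245.3, 208.4, 306.4, 339.5])]
side [(0.6, [239.7, 169.4, 245.9, 214.4]), (0.6, [323.1, 250.2, 374.7, 299.9])]
top []
probe shoulder [ 0.5158 -0.0042  0.1863] tilt [-2.14422139e-05  2.35610671e-03] 0.028609608264317247
side pred tip/shoulder [248.1 214.9] [246.8 189. ]
bore pred px [275.87122815 209.59225779] tip [276.31220014 213.65502066]
[275 209]
[[255 255 255 255 255 255 255 255 255 255 255 255 255 254 254 254 255 254 254 254 254]
 [255 255 255 255 255 255 255 255 255 255 255 255 255 255 254 254 254 254 254 254 254]
 [255 255 255 255 255 255 255 255 255 255 255 255 255 255 254 254 254 254 254 254 254]
 [255 255 255 255 255 255 255 255 251 244 227 232 247 254 254 254 254 254 254 254 254]
 [255 255 255 255 255 255 254 239 148 149 150 158 174 184 244 254 254 254 254 254 254]
 [255 255 255 255 255 255 226 149 150 150 150 165 176 176 17
[... 3879 characters left out ...]
113 118 113 114 101  94 110 162 189 159 107  94 115 122 118 121  99  64  60  59  59]
 [ 55  58  53  52 113 121 116 114 116 114 119 113 120 121 108  99  99 110  96 113 116 118 119 117 121  97  65  58  58  58]
 [ 60  61  58  51 114 116 111 112 111 112 116 114 116 122  81  84 104 114 117 118 116 122 117 119 122  97  63  61  59  63]
 [ 63  58  59  53 109 120 114 113 111 115 113 116 118 120  58  16 111 122 119 121 114 118 117 122 123  98  61  58  62  60]
 [ 61  58  58  47 109 119 115 113 115 112 115 116 117 121  85  33  85 114 115 118 117 118 117 119 118 111  72  56  57  63]
 [ 57  53  56  53  94 112 116 110 115 114 114 118 113 119 123 101 117 117 114 121 117 117 116 118 121 108  72  59  58  60]]
```

Emit:
drive_tool(rows=[[0, 0, 0, -0.0005, -0.0005, 0, 0.2], [0, 0, 0, 0, 0, 0.003, 0.2], [0, 0, 0, 0, 0, 0.005, 0.2], [0, 0, 0, 0, 0, 0.006, 0.2], [0, 0, 0, 0, 0, 0.004, 0.2], [0, 0, 0, 0, 0, 0.002, 0.2], [0, 0, 0, 0, 0, 0, 0.2], [0, 0, 0, 0, 0, 0, 0.2]])

```text
time: 22.57
tool_pos: [0.5139, -0.0044, 0.1771]
tcp_rot: [-0.001, -3.141, 0.002]
wrist_force: [0.8, -0.1, -1.3]
width: 0.245
grip_force: 49.1
```

Run:
```python
from h import *
s,M,P,mm,o=check()
p=P["wrist"]; m=mm["wrist"][0]["mask"]
print("bore pred px",proj(p,(.5154,-.0046,.096)), "axis at z.096", proj(p,[o[0],o[1],.096]))
g=cv2.cvtColor(p["color"],cv2.COLOR_RGB2GRAY); u=proj(p,(.5154,-.0046,.096)).astype(int); print(u)
np.set_printoptions(linewidth=220)
x=np.where(m,-1,g.astype(int)); print(x[u[1]-18:u[1]+22:2,u[0]-20:u[0]+22:2])
```

```text
t 22.5667 q [-0.056, 0.001, 2.003, -0.002, 1.138, -1.626] pos [0.5139, -0.0044, 0.1771] F [0.8, -0.1, -1.3] w 0.24503935548693132 49.13305163383484
x [-1.e+00  4.e-04  9.e-04] y [ 4.0e-04  1.0e+00 -1.4e-03] z [-0.001  -0.0014 -1.    ]
wrist [(0.89, [244.1, 208.2, 306.9, 337.5]), (0.38, [0.0, 205.4, 46.3, 288.7])]
side [(0.42, [243.0, 178.1, 248.4, 213.0])]
top []
probe shoulder [ 0.5162 -0.0047  0.1651] tilt [-0.00090997 -0.00715463] 0.028899712751342576
side pred tip/shoulder [248.7 221.5] [247.4 196. ]
bore pred px [276.46879957 217.64405274] axis at z.096 [276.38222452 218.66974913]
[276 217]
[[255 255 255 255 255 255 255 255 255 255 255 255 255 254 254 254 254 254 254 254 254]
 [255 255 255 255 255 255 254 255 255 255 255 255 255 254 254 254 254 254 254 254 254]
 [255 255 255 255 255 255 255 255 255 255 255 255 255 255 254 254 254 254 254 254 254]
 [255 255 255 255 255 255 255 254 255 255 253 254 255 255 254 254 254 254 254 254 254]
 [255 255 255 255 255 255 255 250 206 150 151 166 216 248 254 254 254 254 254 254 254]
 [255 255 255 255 255 255 241 152 150 150 149 145 165 169 200 
[... 543 characters left out ...]
88]
 [245 248 251 254 255 162 155 154  -1  -1  -1  -1  -1 136 154 151 183 188 190 189 188]
 [191 184 236 254 254 186 156 144  -1  -1  -1  -1  -1 134 154 168 192 189 189 190 189]
 [194 189 185 190 190 192 181 143  -1  -1  -1  -1  -1 133 168 187 189 192 187 188 188]
 [192 192 186 188 190 190 193 163  -1  -1  -1  -1  -1 139 188 188 187 190 190 187 188]
 [193 192 192 183 188 190 191 147  -1  -1  -1  -1  -1  -1 190 187 188 185 190 188 186]
 [187 192 192 190 183 188 188 139  -1  -1  -1  -1  -1  -1 191 188 187 186 186 189 185]
 [184 189 191 191 187 183 188  -1  -1  -1  -1  -1  -1  -1 188 190 186 188 185 187 188]
 [164 162 167 165 166 161 170  -1  -1  -1  -1  -1  -1  -1 167 165 165 162 163 161 165]]
```

Emit:
drive_tool(rows=[[0, 0, 0, 0, 0, 0.003, 0.2], [0, 0, 0, 0, 0, 0.005, 0.2], [0, 0, 0, 0, 0, 0.005, 0.2], [0, 0, 0, 0, 0, 0.004, 0.2], [0, 0, 0, 0, 0, 0.003, 0.2], [0, 0, 0, 0, 0, 0.001, 0.2], [0, 0, 0, 0, 0, 0, 0.2], [0, 0, 0, 0, 0, 0, 0.2]])

```text
time: 23.53
tool_pos: [0.5141, -0.0044, 0.1564]
tcp_rot: [-0.001, -3.141, 0.002]
wrist_force: [0.3, 0.5, 0.0]
width: 0.244
grip_force: 49.1
```

```bash
cat >> h.py <<'E'
def look():
    s,M,P,mm,o=check(); B=(.5154,-.0046,.096)
    p=P["wrist"]; m=mm["wrist"][0]["mask"]
    print("bore pred px",proj(p,B), "axis at z.096", proj(p,[o[0],o[1],.096]))
    g=cv2.cvtColor(p["color"],cv2.COLOR_RGB2GRAY); u=proj(p,B).astype(int); print(u)
    np.set_printoptions(linewidth=220)
    x=g.astype(int); print(x[u[1]-20:u[1]+22:2,u[0]-20:u[0]+22:2])
    p=P["side"]; g=cv2.cvtColor(p["color"],cv2.COLOR_RGB2GRAY).astype(int); u=proj(p,B).astype(int); print("side",u); print(g[u[1]-14:u[1]+9,u[0]-12:u[0]+14])
E
python3 -c "
from h import *
look()"
```

```text
t 23.5333 q [-0.056, 0.021, 2.024, -0.002, 1.097, -1.626] pos [0.5141, -0.0044, 0.1564] F [0.3, 0.5, 0.0] w 0.2437448924737339 49.13220942020416
x [-1.e+00  4.e-04  4.e-04] y [ 4.0e-04  1.0e+00 -1.5e-03] z [-4.0e-04 -1.5e-03 -1.0e+00]
wrist [(0.97, [245.6, 213.6, 304.9, 338.2])]
side []
top []
probe shoulder [ 0.5173 -0.0046  0.1434] tilt [ 0.00275961 -0.02070786] 0.03254893985253243
side pred tip/shoulder [249.2 228. ] [248.  202.9]
bore pred px [276.54889242 226.25084257] axis at z.096 [276.59899935 228.92143347]
[276 226]
[[255 255 255 255 255 255 255 255 255 255 255 255 255 254 254 254 254 254 254 254 254]
 [255 255 255 255 255 254 255 255 255 255 255 255 255 254 254 254 254 254 254 254 254]
 [255 255 255 255 255 255 254 255 255 254 255 255 255 254 254 254 254 254 254 254 254]
 [255 255 255 255 255 255 255 254 255 255 254 255 255 255 254 254 254 254 254 254 254]
 [255 255 255 255 255 255 255 254 247 209 196 213 235 250 254 254 254 254 254 254 254]
 [255 255 255 255 255 255 246 149 149 149 145 142 131 142 230 254 254 254 254 254 254]
 [255 255 255 255 254 246 151 151 149 148 146 1
[... 3035 characters left out ...]
  83 109 139 192 128  96  99  99 105 105  95 101  96 100]
 [ 58  62  95  55  85 110 108  94 136 187 199 197 198 195 191 192 192 197 126 100 105 102 111  88  59  87]
 [ 56  64 122  63  54 109 117 114  97 111 163 189 192 185 185 186 181 193 195 204 170 120 108  91  65  54]
 [ 55  66 115  84  35 102 117 118 116 112  97 114 160 185 191 187 186 194 161 108  99 103 110  89  63  59]
 [ 61  46 113 126 120 117 112 115 120 118 115 103  94 111 164 190 164 105  92 113 122 108 108  89  67  58]
 [ 56  52 113 121 116 115 115 118 117 116 118 121 105 104  98 111  96 112 119 118 124 108 110  90  63  57]
 [ 56  51 113 121 117 114 114 113 119 120 122 119  82  87 106 115 119 121 116 121 122 119 114  91  65  64]]
```

Emit:
drive_tool(rows=[[0, 0, 0, 0, 0, 0.003, 0.2], [0, 0, 0, 0, 0, 0.005, 0.2], [0, 0, 0, 0, 0, 0.006, 0.2], [0, 0, 0, 0, 0, 0.005, 0.2], [0, 0, 0, 0, 0, 0.004, 0.2], [0, 0, 0, 0, 0, 0.002, 0.2], [0, 0, 0, 0, 0, 0, 0.2], [0, 0, 0, 0, 0, 0, 0.2]])

```text
time: 24.5
tool_pos: [0.514, -0.0045, 0.1312]
tcp_rot: [-0.001, -3.141, 0.002]
wrist_force: [-0.6, -0.0, -1.4]
width: 0.245
grip_force: 49.1
```

Run:
```python
from h import *
s,M=st(); P={n:cam(n) for n in("side","wrist")}
for n,p in P.items():
    save(p,n+"_f.png"); m=masks_of(p,"probe"); print(n,[(round(x["score"],2),x["bbox"]) for x in m[:2]])
p=P["side"]; tcp=np.array(s["tool_pos"])
for k in(-.009,-.012): print("shoulder/top pred side",proj(p,tcp+[0,0,k]).round(1),proj(p,tcp+[0,0,k+.05]).round(1))
g=cv2.cvtColor(p["color"],cv2.COLOR_RGB2GRAY).astype(int); np.set_printoptions(linewidth=220); print(g[188:230,236:262])
p=P["wrist"]; g=cv2.cvtColor(p["color"],cv2.COLOR_RGB2GRAY).astype(int); u=proj(p,(.5154,-.0046,.096)).astype(int); print(u); print(g[u[1]-20:u[1]+10:2,u[0]-24:u[0]+26:2])
```

```text
t 24.5 q [-0.056, 0.047, 2.047, -0.002, 1.048, -1.626] pos [0.514, -0.0045, 0.1312] F [-0.6, -0.0, -1.4] w 0.2447195342478929 49.133203625679016
x [-1.e+00  4.e-04  7.e-04] y [ 4.0e-04  1.0e+00 -1.5e-03] z [-7.0e-04 -1.5e-03 -1.0e+00]
side [(0.5, [385.8, 337.8, 408.8, 385.1])]
wrist [(0.76, [246.6, 225.6, 307.7, 338.3])]
shoulder/top pred side [247.4 210.2] [246.6 194. ]
shoulder/top pred side [247.5 211.1] [246.7 194.9]
[[ 45  46  42 ...  54  48  57]
 [ 49  40  42 ...  47  47  53]
 [ 38  47  40 ...  43  47  51]
 ...
 [ 56  52 101 ...  91  65  56]
 [ 61  46 115 ...  99  68  57]
 [ 60  55  93 ...  98  67  59]]
[276 239]
[[255 255 255 255 255 255 255 254 255 255 255 255 255 255 255 254 254 254 254 254 254 254 254 254 254]
 [255 255 255 255 255 255 255 255 254 255 255 254 255 255 255 254 254 254 254 254 254 254 254 244 244]
 [255 255 255 255 255 255 255 255 254 255 255 255 254 255 255 255 254 254 254 254 254 254 254 188 185]
 [255 255 255 255 255 255 255 255 255 254 252 249 245 246 250 254 255 254 254 254 254 192 193 191 187]
 [255 255 255 255 255 255 255 255 250 185 146 153 135 135 133
[... 372 characters left out ...]
 167 155 158 159 133 130 133 135 134 132 131 155 156 155 155 192 192 189 187 190]
 [193 197 198 194 191 155 155 157 153 134 134 148 149 151 140 136 149 156 154 151 182 190 191 186 187]
 [193 194 197 197 191 151 155 149 133 121 111 113 111 111 113 118 130 135 143 152 177 192 190 190 186]
 [193 192 194 197 195 144 151 107  97 102 115 125 123 102  89  84  84 105 125 141 181 191 191 190 188]
 [192 192 193 194 173 111  98 125 141 146 152 151 134 129 129 124 111 101  85 104 157 191 191 190 189]
 [ 73 146 192 170 109 116 149 152 153 153 152 147 128 127 128 129 128 128 125  88  90 157 190 174  72]
 [ 59 127 183 108 120 149 153 152 153 149 151 137 128 126 127 127 128 126 127 122  87  91 175 165  57]]
```

```bash
python3 -c "
from workcell import workorder
print(workorder.finish_job())"
```

```text
the job is handed in; nothing more can be done
None
```

The job is handed in: the block stands free and upright near the plate's middle. The probe is held still and upright in its bore at about 55 mm depth (my estimates run from 54 to 57 mm) and is centred to about 1 mm. I saw no sign of the probe touching the block, and it took about 25 s.

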